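# Click the counter pen open and lay it in the bill tray

### The job

A customer wants to sign: pick up the retractable pen (the one with a push button on its end, not the capped marker) and, holding it by the barrel, push its button firmly against the till drawer until the point clicks out and stays out. Then lay the pen gently in the pen slot of the wooden bill tray, lying flat in the slot, and let go. Leave everything else on the counter where it is.

Things in the scene. Friction and masses are not known exactly. Their poses are not given: they have to be found in the camera images.
- pen: Retractable pen, loose, 32 g, lying clip up. Barrel 13 x 13 mm (rounded square), 118 mm long; origin mid-barrel on its axis, by the centre of mass. x runs to the writing end, z to the clip. Nose to x = +75 mm (point out: +81). Steel button, 8 mm thick, from x = -59 to -72 mm (clicked: -66). Clip 5 mm wide, 4 mm proud, x = -58 to -14. Button starts facing the till's side within 50 degrees.
- pen_button (a joint): Travel of the button into the barrel, m: 0 = out, point hidden; 0.006 = fully in, point out. Button and point are one sliding piece with a snap latch: it resists with 3.5 N at first, less as it goes in. Let go before half way (0.003) it springs back; past half way it snaps fully in, stays there, and is then a hard stop.
- button_end (a point): Centre of the flat outer end of the push button (moves with the button); x axis along the pen towards the writing end.
- till: Steel till (cash) drawer, shut, fixed: 330 x 330 mm, 90 mm high, on 8 mm feet, so its flat upright sides run from 8 to 90 mm above the counter. Origin at the centre of its underside; x and y square to its sides. A tablet on a pedestal stands on its top, in its +y half, to about 310 mm above the counter.
- till_side (a point): Centre of the till drawer's flat -y side (towards the middle of the counter), 50 mm above the counter; axes as the till's: the side faces -y and extends 165 mm either way along x. Nothing tall stands in front of it.
- bill_tray: Brown wooden bill tray that does not move: 240 mm (its x) by 170 mm (its y), 20 mm thick; origin at the centre of its underside on the counter. A paper slip under a steel clip lies on its -y half; the pen slot runs along its +y half.
- pen_slot (a point): Middle of the pen slot's floor, 8 mm above the counter, 12 mm below the tray's top; axes as the tray's. The slot runs along x, 180 mm long, 22 mm wide, ends closed. A finger scoop of the same depth crosses its middle: 60 mm along x, in y from -45 to +35 mm (open at the tray's edge), so fingers can lower the pen's middle to the floor. Pen may lie either way round.
- marker: Capped black marker, a bystander, 134 mm long, round, 14 mm thick, no push button. Lies on the counter near the pen; origin at its middle.
- teaspoon: Steel teaspoon, bystander, 140 mm long, lies flat between tray and till.
- straw_mug: White mug full of straws, bystander, 82 mm wide, about 210 mm tall; origin at the centre of its underside.
- cup_stack: Stack of upturned dark green takeaway cups, bystander, 89 mm wide, 174 mm tall; origin at the centre of its underside.
- milk_jug: Steel milk jug with a handle, bystander, 94 mm wide, 108 mm tall; origin at the centre of its underside.
Things that resemble listed ones, but are neither listed nor needed, are in the scene too. What is shaped like the pen but turquoise or yellow is not meant.

How it is judged:
By the outcome, as a careful person would: the job done as asked, in the order asked, and still so for the second after the job is handed in, with the robot touching nothing.
It also fails if it takes over 53 s, if anything falls off the work surface, if the arm or the gripper's body presses on something with over 40 N, if the wrist force passes 120 N, or if a joint passes its speed limit or range.

### The arm

A 6-joint arm with a two-finger parallel gripper is mounted at the origin on the work surface. World frame = base frame: x ahead of the robot, y to its left, z up, the work surface at z = 0. Lengths are in m, angles in rad, forces in N, time in s.
With the tool pointing down it reaches from about 0.35 to 0.975 m from the base axis. Payload 4.9 kg.
Tool frame: the origin (TCP) lies midway between the tips of the shut fingers; the grasp point (between the pads) lies 19 mm behind it; z points along the fingers, y is the line along which they close (so a half turn about z gives the same grasp; the last joint's range is limited). The gripper opens to 85 mm and grips with 20 to 120 N. Pads are 22 mm wide; open, the fingers measure 114 mm over their backs; the gripper's body (76 mm by 85 mm) begins 54 mm behind the grasp point. The pads swing forward as they close: fully open they stand 13 mm farther back than shut.
Start: joints at [-1.4, 0.053, 1.613, -0, 1.476, -0.119], TCP at [0.179, -0.599, 0.193] pointing down, gripper open.
Joint ranges: [-3.01, 3.01], [-1.01, 2.22], [0.06, 2.58], [-1.02, 4.17], [0.09, 2.62], [-3.14, 3.14]. Speed limits (rad/s): [2.57, 2.57, 3.14, 3.14, 3.14, 3.14].

### API

Orientations are given as a unit quaternion [w, x, y, z].
In Python, from plant import state, grab_frame, job_done, cut_out, place_of gives the robot as it stands.
- The arm moves only by the tool jog_arm, never from a script. Its argument "motion" is text: rows parted by semicolons, each of 7 numbers parted by spaces: the opening in per cent of the stroke, from 0 (shut) to 100 (fully open), then the shift along the tool's x, y, z as a fraction of full scale, then the turn, a rotation vector about the tool's x, y, z as a fraction of full scale. A call has exactly 5 rows; each row is the pose to reach, as a shift and turn from the pose commanded when the call began, along the tool's axes at that moment; what a row does not reach only later rows make up. Full scale, the value 1, is 50 cm for a shift and 1.5 rad for a turn. A row lasts 1/8 s, in which the tool goes at most 62.5 mm and 10.7 degrees, less where a joint would pass 70% of its speed; a pose out of reach is approached as far as the arm can. A call with a number of a shift or a turn outside -1 to 1 is refused whole. A call with a gripper value outside its range is refused whole. The fingers move at their own pace and stop on an object; the grip force is fixed at half the most. Time passes only in rows, so rows that repeat a pose let the fingers close, or fill a call up. It gives the time, the measured TCP pose, the force, the opening and the grip force at its end, in the units of the state.
- state(): the state, without advancing time (a new reading comes with each control period).
- grab_frame(name): name is "scene" or "top" or "wrist"; returns a dict with "color" (420x560x3 uint8, red, green, blue), "range_z" (420x560 float32, m along the optical axis (not along the pixel's ray), 0 where there is no reading), "intrinsics" (3x3 intrinsics, pixels), "k1" (the pictures are not rectified: a ray, as slopes to the right and down, at radius r is drawn at 1 + k1 r^2 times it, then the intrinsics apply), "world_from_camera" (4x4, takes a point from camera to world coordinates). Camera axes: x right, y up, looking along -z (the intrinsics and any distortion apply to the point x, -y, -z); pixel columns grow to the right and rows downward; lengths in m; the calibration is good to about 2 mm. A picture is of the moment at which its call begins.
- job_done(): hands the job in; it is judged then, once.
Trained networks look in the newest picture that a camera, given by its name, has taken for a name from the list of things; names that differ only in an ending like _2 or _b are one class to them, and where a whole thing is asked for, a point or a joint stands for the part that bears it (a point fixed in the world has none). Each returns a list of dicts, best first, with "p" (0 to 1); they miss things now and then, are a little off and sometimes report something else, mostly with a low value. They report only what shows in the picture. A call takes as long as a camera call. They do not tell look-alikes from the thing itself.
- cut_out(camera, thing): "pixels" (420x560 bool, what is visible of it).
- place_of(camera, thing): "at" ([x, y, z] in m, in world coordinates, good to about 4 mm: a listed point, or the origin of a listed thing).
The state is a dict: "time": time; "joint_pos": joint angles; "joint_vel": joint speeds; "joint_efforts": joint torques, N m; "tool_pos": TCP position; "tool_rot": TCP orientation; "contact_force": force on the tool from outside, world axes, zero at the start; "ft_torque": the same for the moment, N m; "gripper_width": opening from 0.0 (shut) to 1.0 (fully open); "grasp_force": force on a finger pad.
Only numpy, scipy, OpenCV 4.12 (cv2) and the standard library are available. Lean on these libraries where they do the work, as an engineer would, in place of code of your own. Each camera call takes 0.05 s, during which the arm holds its last target. There are 200 camera calls.

## Working session

There is one attempt and no reset: what is moved stays moved. The work goes in short steps, Python scripts to look and compute and a tool call to move; the robot and the scene stay as the last step left them, time stands still between calls to the robot, and variables do not carry over. Pictures are saved under pics/ and viewed, at most 12 in all, crops included, and the job is handed in when it is done.

Besides the shell and the picture viewer there is one more tool, called after "Request:" in YAML: its name, and indented under it one key for each argument. jog_arm: Moves the arm, as the interface text tells. Shift numbers are shares of 50 cm and turn numbers shares of 1.5 rad, none past 1 either way. Its arguments: {"type":"object","properties":{"motion":{"type":"string"}},"required":["motion"]}

```bash
mkdir -p pics; cat > h.py <<'E'
import numpy as np, cv2
from plant import *
def world(f,u,v,z=None):
    K=f["intrinsics"];x=(u-K[0,2])/K[0,0];y=(v-K[1,2])/K[1,1]
    a,b=x,y
    for _ in range(10):
        s=1+f["k1"]*(a*a+b*b);a,b=x/s,y/s
    T=f["world_from_camera"]
    d=T[:3,:3]@np.array([a,-b,-1]);o=T[:3,3]
    if z is None: return o+d*f["range_z"][int(round(v)),int(round(u))]
    return o+d*(z-o[2])/d[2]
def save(f,n): cv2.imwrite(f"pics/{n}.png",f["color"][:,:,::-1])
E
python3 - <<'E'
from h import *
for c in("scene","top"):
    f=grab_frame(c);save(f,c+"1")
    for t in("pen","button_end","marker","till_side","pen_slot","till","bill_tray","teaspoon","straw_mug","cup_stack","milk_jug"):
        print(c,t,[(np.round(d["at"],3).tolist(),round(d["p"],2)) for d in place_of(c,t)])
E
```

```text
scene pen [([0.644, -0.004, 0.009], 0.61), ([0.329, -0.173, 0.005], 0.54), ([0.245, -0.361, 0.004], 0.42)]
scene button_end []
scene marker [([0.458, 0.023, 0.005], 0.75)]
scene till_side [([0.573, 0.314, 0.045], 0.72), ([0.693, -0.356, 0.004], 0.22)]
scene pen_slot [([0.645, -0.005, 0.012], 0.66)]
scene till [([0.577, 0.479, 0.0], 0.85), ([0.457, 0.024, 0.002], 0.7)]
scene bill_tray [([0.699, -0.008, -0.001], 0.61)]
scene teaspoon [([0.692, 0.175, -0.0], 0.73)]
scene straw_mug [([0.561, -0.435, -0.0], 0.91)]
scene cup_stack [([0.694, -0.359, 0.002], 0.92), ([0.455, 0.02, 0.001], 0.52)]
scene milk_jug [([0.414, -0.418, 0.005], 0.64)]
top pen [([0.329, -0.172, 0.008], 0.61), ([0.242, -0.362, 0.009], 0.59)]
top button_end []
top marker [([0.46, 0.019, 0.01], 0.59)]
top till_side []
top pen_slot []
top till [([0.581, 0.476, 0.005], 0.88)]
top bill_tray [([0.701, -0.011, 0.003], 0.89), ([0.462, 0.018, 0.013], 0.29)]
top teaspoon [([0.688, 0.175, 0.001], 0.71)]
top straw_mug [([0.564, -0.437, 0.002], 0.57)]
top cup_stack [([0.695, -0.358, -0.003], 0.71)]
top milk_jug [([0.414, -0.42, -0.0], 0.9)]
```

```bash
python3 -c "
import cv2,numpy as np
a=cv2.imread('pics/scene1.png');b=cv2.imread('pics/top1.png')
print(a.shape)"
```

```text
(420, 560, 3)
```

View pics/top1.png

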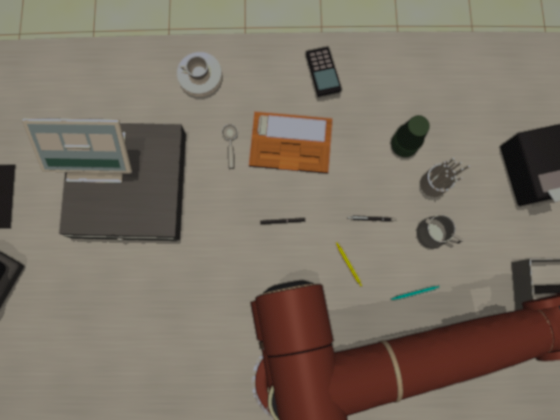

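View pics/scene1.png

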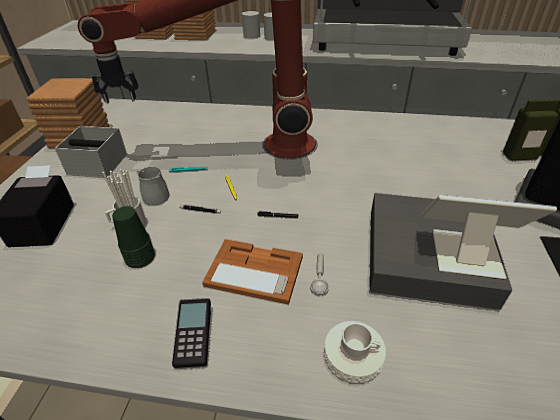

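Top view: four pen-like things: dark at (283,221), black and silver at (371,218), yellow at (348,263), turquoise at (415,293). The one at (371,218) fits: it has silver ends and is not a look-alike colour. (283,221) is a plain dark marker. I'll confirm in a crop.

```bash
python3 - <<'E'
from h import *
f=grab_frame("top");np.save("/tmp/f.npy",f,allow_pickle=True)
c=f["color"][200:240,255:405,::-1]
cv2.imwrite("pics/crop.png",cv2.resize(c,None,fx=5.3,fy=5.3,interpolation=cv2.INTER_CUBIC))
print("pen mid",world(f,371,218,.007), "ends",world(f,349,217.5,.007),world(f,395,219,.007))
for n in("bill_tray","till","pen","pen_button"):
  for d in cut_out("top",n):
    m=d["pixels"];v,u=np.nonzero(m);print(n,d["p"],u.mean(),v.mean(),m.sum(), world(f,u.mean(),v.mean(),.007))
for z,pts in((.02,[(255,113),(332,115),(328,172),(249,167)]),(.09,[(185,124),(180,240)])):
  for p in pts: print(p,world(f,*p,z).round(3))
E
```

```text
pen mid [ 0.46018726 -0.24173158  0.007     ] ends [ 0.46281618 -0.17643186  0.007     ] [ 0.45594348 -0.3131005   0.007     ]
bill_tray 0.16 371.1212121212121 217.91414141414143 198 [ 0.46043852 -0.24210433  0.007     ]
till 0.68 113.74863658899355 175.96312592959842 16136 [0.60157181 0.52662597 0.007     ]
pen 0.59 415.935960591133 292.26600985221677 203 [ 0.23964113 -0.36291046  0.007     ]
pen 0.5 349.12334801762114 264.55066079295153 227 [ 0.32385416 -0.17135514  0.007     ]
pen 0.48 371.8341968911917 217.9740932642487 193 [ 0.46022195 -0.24421725  0.007     ]
(255, 113) [0.788 0.098 0.02 ]
(332, 115) [ 0.778 -0.136  0.02 ]
(328, 172) [ 0.599 -0.118  0.02 ]
(249, 167) [0.618 0.118 0.02 ]
(185, 124) [0.732 0.298 0.09 ]
(180, 240) [0.394 0.307 0.09 ]
```

View pics/crop.png

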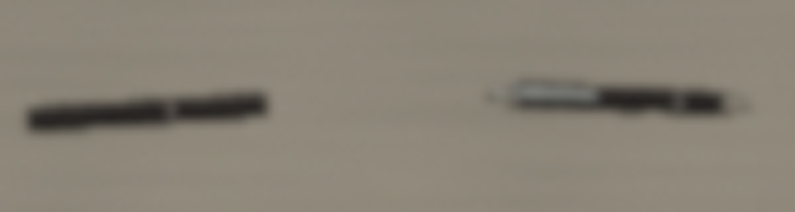

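The right-hand item shows a thin tip on both ends and a bright clip on its left half, which is next to the button. So it is the retractable pen, with the button at about (348,217) facing the till (+y). The left item is the plain capped marker.

```bash
cat >> h.py <<'E'
from scipy.spatial.transform import Rotation as R
def go(p,axdir=None):
    """numbers (fractions) to reach TCP p, pointing down, tool x along +-axdir (rad)"""
    s=state();q=s["tool_rot"];r=R.from_quat([q[1],q[2],q[3],q[0]])
    sh=r.inv().apply(np.array(p)-s["tool_pos"])/.5
    best=None
    if axdir is not None:
        for k in(0,np.pi):
            a=axdir+k;X=np.array([np.cos(a),np.sin(a),0]);Z=np.array([0,0,-1.]);Y=np.cross(Z,X)
            t=(r.inv()*R.from_matrix(np.c_[X,Y,Z])).as_rotvec()
            if best is None or np.linalg.norm(t)<np.linalg.norm(best): best=t
        print("turn",(best/1.5).round(4))
    print("shift",sh.round(4),"t",s["time"],"pos",np.round(s["tool_pos"],4),"j",np.round(s["joint_pos"],3),"F",np.round(s["contact_force"],1),"w",s["gripper_width"],s["grasp_force"])
    print("axes x",r.as_matrix()[:,0].round(3),"y",r.as_matrix()[:,1].round(3))
E
python3 - <<'E'
from h import *
go([.46,-.243,.2],np.radians(87))
E
```

```text
turn [ 0.      0.     -0.8191]
shift [ 0.7428 -0.5214 -0.0142] t 1.45 pos [ 0.1786 -0.5989  0.1929] j [-1.4    0.053  1.613 -0.     1.476 -0.119] F [ 0.1  1.1 -0.2] w 1.0014684065688964 0.0
axes x [ 0.958  0.286 -0.   ] y [ 0.286 -0.958  0.   ]
```

Request:
jog_arm:
  motion: "100 0.12 -0.08 -0.11 0 0 -0.12; 100 0.24 -0.16 -0.11 0 0 -0.24; 100 0.34 -0.24 -0.11 0 0 -0.36; 100 0.44 -0.31 -0.11 0 0 -0.48; 100 0.54 -0.38 -0.11 0 0 -0.6"

```text
time: 2.08
tool_pos: [0.3644, -0.363, 0.2481]
tool_rot: [0.001, 0.827, 0.563, 0.0]
contact_force: [0.4, 0.3, -0.5]
gripper_width: 0.999
grasp_force: 0.0
```

```bash
python3 - <<'E'
from h import *
go([.46,-.243,.2],np.radians(87))
E
```

```text
turn [ 0.0006  0.0004 -0.2154]
shift [0.2934 0.0897 0.0962] t 2.075 pos [ 0.3644 -0.363   0.2481] j [-0.928 -0.243  1.798  0.     1.586 -0.553] F [ 0.4  0.3 -0.5] w 0.9987337276749246 0.0
axes x [ 0.367  0.93  -0.   ] y [ 0.93  -0.367  0.001]
```

Request:
jog_arm:
  motion: "100 0.1 0.03 0.05 0 0 -0.11; 100 0.2 0.06 0.1 0 0 -0.215; 100 0.293 0.09 0.1 0 0 -0.215; 100 0.293 0.09 0.1 0 0 -0.215; 100 0.293 0.09 0.1 0 0 -0.215"

```text
time: 2.7
tool_pos: [0.4597, -0.2456, 0.1979]
tool_rot: [0.0, 0.727, 0.686, -0.0]
contact_force: [-0.7, -0.4, -0.0]
gripper_width: 0.994
grasp_force: 0.0
```

```bash
python3 - <<'E'
from h import *
f=grab_frame("wrist");save(f,"w1")
for n in("pen","pen_button"):
  for d in cut_out("wrist",n):
    v,u=np.nonzero(d["pixels"]);c,(w,h),a=cv2.minAreaRect(np.c_[u,v].astype(np.float32));B=cv2.boxPoints((c,(w,h),a))
    W=np.array([world(f,*p,.007)[:2] for p in B]);print(n,d["p"],c,w,h);print(W.round(4).tolist(),W.mean(0).round(4))
print([(x["at"],x["p"]) for x in place_of("wrist","pen")+place_of("wrist","button_end")])
go([.46,-.243,.1],np.radians(87))
E
```

```text
pen 0.83 (168.19436645507812, 122.78761291503906) 13.615731239318848 115.93527221679688
[[0.2589, -0.1978], [0.3885, -0.1299], [0.3959, -0.1426], [0.265, -0.2122]] [ 0.3271 -0.1706]
pen 0.79 (127.79987335205078, 260.05975341796875) 92.04798889160156 12.818985939025879
[[0.2146, -0.293], [0.232, -0.2854], [0.2639, -0.4177], [0.2449, -0.4271]] [ 0.2389 -0.3558]
pen 0.76 (280.02740478515625, 173.00038146972656) 11.259217262268066 112.01689147949219
[[0.4486, -0.3162], [0.4596, -0.1697], [0.4732, -0.1706], [0.4641, -0.3174]] [ 0.4614 -0.2435]
pen_button 0.5 (123.0, 154.0) 6.0 6.0
[[0.263, -0.1997], [0.2704, -0.2001], [0.2687, -0.2075], [0.2612, -0.2071]] [ 0.2658 -0.2036]
pen_button 0.42 (280.0, 123.0) 8.0 4.0
[[0.4629, -0.1723], [0.4677, -0.1726], [0.4672, -0.1819], [0.4623, -0.1816]] [ 0.465  -0.1771]
[([0.4628, -0.2469, 0.0068], 0.91), ([0.3268, -0.1699, 0.0075], 0.6), ([0.2409, -0.3623, 0.0065], 0.58), ([0.4098, -0.415, -0.0022], 0.54), ([0.6919, -0.3581, -0.0018], 0.72), ([0.4616, -0.1744, 0.0035], 0.45), ([0.2631, -0.2049, 0.0117], 0.36), ([0.4626, -0.2416, 0.0074], 0.22)]
turn [ 0.0002  0.0002 -0.0053]
shift [0.0067 0.001  0.1958] t 2.95 pos [ 0.4593 -0.2463  0.1979] j [-0.635 -0.202  1.846 -0.     1.497 -0.575] F [ 0.2 -0.1  0.3] w 0.9997266082375814 0.0
axes x [ 0.06   0.998 -0.   ] y [ 0.998 -0.06   0.   ]
```

View pics/w1.png

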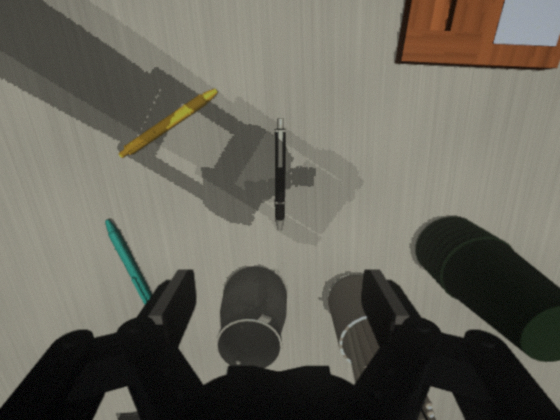

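The pen is at (280,172), upright in the image, with its button up at (280,122). It is already aligned with the tool x axis, so I'm descending.

Request:
jog_arm:
  motion: "60 0.003 0.004 0.12 0 0 0; 50 0.006 0.005 0.24 0 0 0; 50 0.006 0.005 0.34 0 0 0; 50 0.006 0.005 0.384 0 0 0; 50 0.006 0.005 0.384 0 0 0"

```text
time: 3.58
tool_pos: [0.4604, -0.2418, 0.0035]
tool_rot: [-0.002, 0.728, 0.686, -0.0]
contact_force: [0.4, 0.3, -0.4]
gripper_width: 0.503
grasp_force: 0.0
```

```bash
python3 - <<'E'
from h import *
go([.4617,-.243,.004],np.radians(86.5))
E
```

```text
turn [-0.0028 -0.0017  0.001 ]
shift [-0.0022  0.0027 -0.0011] t 3.575 pos [ 0.4604 -0.2418  0.0035] j [-0.627  0.007  1.997 -0.     1.142 -0.567] F [ 0.4  0.3 -0.4] w 0.5030501086695194 0.0
axes x [0.06  0.998 0.003] y [ 0.998 -0.06  -0.004]
```

Request:
jog_arm:
  motion: "30 0 0.002 0 0 0 0; 0 0 0.002 0 0 0 0; 0 0 0.002 0 0 0 0; 0 0 0.002 0 0 0 0; 0 0 0.002 0 0 0 0"

```text
time: 4.2
tool_pos: [0.4635, -0.2426, 0.0058]
tool_rot: [0.0, 0.727, 0.686, 0.0]
contact_force: [0.0, 0.7, -0.1]
gripper_width: 0.001
grasp_force: 0.0
```

```bash
python3 - <<'E'
from h import *
go([.50,.18,.10],np.radians(90))
E
```

```text
turn [ 0.0001  0.0001 -0.039 ]
shift [ 0.8479  0.0236 -0.1884] t 4.2 pos [ 0.4635 -0.2426  0.0058] j [-0.624  0.007  1.993  0.     1.142 -0.566] F [ 0.   0.7 -0.1] w 0.0005149266716516581 0.0
axes x [ 0.058  0.998 -0.   ] y [ 0.998 -0.058  0.   ]
```

The gripper closed on nothing. I'll back up and look.

Request:
jog_arm:
  motion: "40 0 0 0 0 0 0; 60 0 0 0 0 0 0; 60 0 0 -0.12 0 0 0; 60 0 0 -0.24 0 0 0; 60 0 0 -0.24 0 0 0"

```text
time: 4.82
tool_pos: [0.4671, -0.2451, 0.1326]
tool_rot: [0.006, 0.727, 0.686, 0.001]
contact_force: [-0.0, 0.5, -0.7]
gripper_width: 0.597
grasp_force: 0.0
```

```bash
python3 - <<'E'
from h import *
f=grab_frame("wrist");save(f,"w2")
for d in cut_out("wrist","pen"):
    v,u=np.nonzero(d["pixels"]);c,(w,h),a=cv2.minAreaRect(np.c_[u,v].astype(np.float32));B=cv2.boxPoints((c,(w,h),a))
    W=np.array([world(f,*p,.007) for p in B]);print(d["p"],c,w,h,a);print(W[:,:2].round(4).tolist(),W.mean(0).round(4)); print(np.median(f["range_z"][d["pixels"]]), world(f,*c))
go([.46,-.243,.1],np.radians(87))
E
```

```text
0.84 (135.10067749023438, 126.42953491210938) 16.384639739990234 140.5802001953125 55.00798034667969
[[0.2579, -0.1994], [0.3882, -0.1299], [0.3953, -0.1421], [0.2634, -0.2138]] [ 0.3262 -0.1713  0.007 ]
0.28813565 [ 0.33239696 -0.16941234  0.01502738]
0.77 (90.13075256347656, 283.3326721191406) 99.16592407226562 16.828842163085938 59.45243453979492
[[0.2131, -0.2938], [0.2322, -0.2843], [0.261, -0.4049], [0.2398, -0.4167]] [ 0.2365 -0.3499  0.007 ]
0.3505117 [ 0.2400395  -0.34293335  0.01273904]
0.56 (272.0, 186.0) 132.0 12.0 90.0
[[0.4598, -0.1707], [0.4718, -0.1714], [0.4633, -0.3189], [0.4493, -0.318]] [ 0.461  -0.2448  0.007 ]
0.3089794 [ 0.4616062  -0.23695111  0.01473453]
0.55 (485.0, 30.0) 60.0 148.0 90.0
[[0.5945, -0.078], [0.7234, -0.0868], [0.7365, -0.1345], [0.5994, -0.1254]] [ 0.6635 -0.1062  0.007 ]
0.25789505 [ 0.65482153 -0.10772751  0.02104774]
turn [ 0.0009  0.0006 -0.0041]
shift [-0.0008 -0.0076  0.0528] t 4.925 pos [ 0.4638 -0.2428  0.1264] j [-0.624 -0.143  1.915  0.     1.368 -0.566] F [ 0.  -0.5 -1.1] w 0.6005880053072672 0.0
axes x [ 0.058  0.998 -0.001] y [ 0.998 -0.058  0.001]
```

View pics/w2.png

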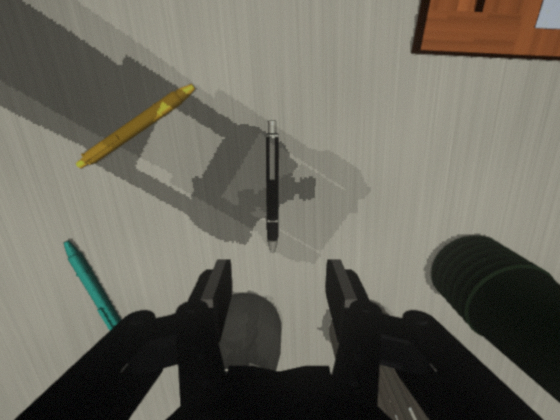

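The pen is untouched, still upright at (272,186). I'll check the wrist geometry against the depth readings before retrying.

```bash
python3 - <<'E'
from h import *
f=grab_frame("wrist")
for p in((400,150),(300,100),(230,150),(400,200),(350,30)): print(p,world(f,*p).round(4))
for p in((272,140),(272,160),(272,200),(272,215),(225,275),(332,275),(222,290),(336,290),(228,265),(330,265),(280,390)): print("f",p,world(f,*p).round(4))
t=grab_frame("top")
for p in((320,260),(320,150),(371,218),(365,217),(300,200)): print("top",p,world(t,*p).round(4))
go([.4617,-.243,.004],np.radians(86.5))
E
```

```text
(400, 150) [ 0.5915 -0.2053  0.0012]
(300, 100) [ 4.900e-01 -1.509e-01  2.000e-04]
(230, 150) [ 0.4161 -0.1951  0.0012]
(400, 200) [ 5.962e-01 -2.599e-01  2.000e-04]
(350, 30) [ 0.5372 -0.0944  0.0009]
f (272, 140) [ 0.4604 -0.1862  0.0137]
f (272, 160) [ 0.4591 -0.2059  0.0128]
f (272, 200) [ 0.4564 -0.2482  0.0121]
f (272, 215) [ 0.4554 -0.2645  0.0135]
f (225, 275) [ 0.4385 -0.2311  0.1859]
f (332, 275) [ 0.4897 -0.2343  0.1855]
f (222, 290) [ 0.438  -0.2344  0.1933]
f (336, 290) [ 0.4897 -0.2355  0.196 ]
f (228, 265) [ 0.4386 -0.2306  0.1773]
f (330, 265) [ 0.4899 -0.2329  0.1785]
f (280, 390) [ 0.4645 -0.2304  0.2481]
top (320, 260) [ 0.3394 -0.0874 -0.0016]
top (320, 150) [ 0.6692 -0.0963  0.0142]
top (371, 218) [ 0.3809 -0.1517  0.5046]
top (365, 217) [ 0.3849 -0.1417  0.4934]
top (300, 200) [ 0.52   -0.033  -0.0029]
turn [-0.0018 -0.0011  0.0017]
shift [-0.0029 -0.0006  0.2396] t 5.025 pos [ 0.4624 -0.2418  0.1238] j [-0.625 -0.141  1.918 -0.     1.368 -0.566] F [-0.2 -0.   0.2] w 0.5965729562759691 0.0
axes x [0.059 0.998 0.002] y [ 0.998 -0.059 -0.003]
```

The depth readings put the fingertips at about z = 0.175 while the reported TCP is z = 0.124. So the real tips sit about 45 mm higher than reported, which explains the miss. I'll go lower with the fingers at 30% and measure the tips again.

Request:
jog_arm:
  motion: "30 0 0 0.1 0 0 0; 30 0 0 0.19 0 0 0; 30 0 0 0.2 0 0 0; 30 0 0 0.2 0 0 0; 30 0 0 0.2 0 0 0"

```text
time: 5.65
tool_pos: [0.4648, -0.2436, 0.0278]
tool_rot: [0.002, 0.727, 0.686, 0.0]
contact_force: [1.2, -0.6, 0.2]
gripper_width: 0.302
grasp_force: 0.0
```

```bash
python3 - <<'E'
from h import *
f=grab_frame("wrist");save(f,"w3")
s=state();T=np.array(s["tool_pos"])
P=np.array([[world(f,u,v) for u in range(560)] for v in range(420)])
m=(f["range_z"]>0)&(abs(P[...,0]-T[0])<.03)&(abs(P[...,1]-T[1])<.02)&(P[...,2]>.025)
v,u=np.nonzero(m);z=P[m][:,2]
i=np.argsort(z)
print(len(z),np.percentile(z,[0,1,5,20]))
for k in i[:200:25]: print(u[k],v[k],P[v[k],u[k]].round(4))
c=grab_frame("scene");Q=np.array([[world(c,a,b) for a in range(560)] for b in range(420)])
m=(c["range_z"]>0)&(abs(Q[...,0]-T[0])<.06)&(abs(Q[...,1]-T[1])<.06)&(Q[...,2]>.018)
z=np.sort(Q[m][:,2]);print("scene",len(z),z[:20].round(3))
go([.4617,-.243,.004],np.radians(86.5))
E
```

```text
17371 [0.06740393 0.07458471 0.08569828 0.1125978 ]
255 259 [ 0.4521 -0.2348  0.0674]
302 268 [ 0.4774 -0.2404  0.0698]
255 282 [ 0.4515 -0.2465  0.0717]
309 257 [ 0.4811 -0.2325  0.0724]
302 286 [ 0.4769 -0.2495  0.0731]
311 259 [ 0.482  -0.233   0.0738]
236 266 [ 0.4427 -0.2346  0.0743]
322 266 [ 0.4876 -0.237   0.0746]
scene 2666 [0.018 0.019 0.065 0.066 0.066 0.067 0.067 0.068 0.068 0.069 0.069 0.07
 0.07  0.07  0.071 0.072 0.072 0.074 0.074 0.074]
turn [0.002  0.0013 0.0018]
shift [ 0.0007 -0.0063  0.0475] t 5.75 pos [ 0.4648 -0.2435  0.0278] j [-0.624 -0.025  1.982  0.     1.181 -0.566] F [0.1 0.6 0.2] w 0.29842261987556445 0.0
axes x [ 0.058  0.998 -0.002] y [ 0.998 -0.058  0.003]
```

View pics/w3.png

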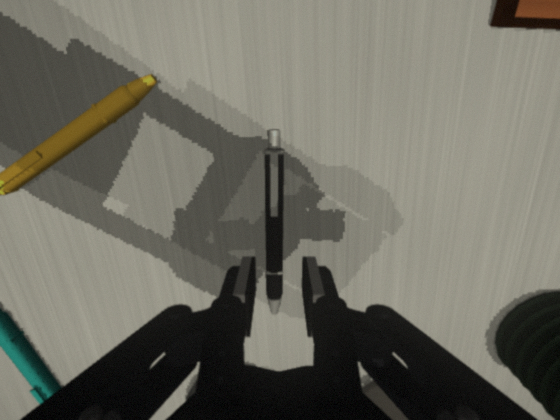

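Both cameras put the tips at about z = 0.067, against a reported 0.028. The pen is at (274,215) between the fingers. I'll work with a tip offset of about +38 mm and descend in stages, watching the force.

Request:
jog_arm:
  motion: "35 0 -0.007 0.06 0 0 0; 35 0 -0.007 0.1 0 0 0; 35 0 -0.007 0.11 0 0 0; 35 0 -0.007 0.115 0 0 0; 35 0 -0.007 0.115 0 0 0"

```text
time: 6.38
tool_pos: [0.4607, -0.2429, -0.0307]
tool_rot: [0.001, 0.727, 0.686, 0.0]
contact_force: [0.5, 0.8, 0.0]
gripper_width: 0.349
grasp_force: 0.0
```

```bash
python3 - <<'E'
from h import *
s=state();T=np.array(s["tool_pos"])
for n in("wrist","scene"):
  f=grab_frame(n)
  P=np.array([[world(f,u,v) for u in range(560)] for v in range(420)])
  for lo,hi in((-.03,-.009),(.009,.03)):
    d=P[...,0]-T[0]
    m=(f["range_z"]>0)&(d>lo)&(d<hi)&(abs(P[...,1]-T[1])<.015)&(P[...,2]>.004)
    q=P[m];q=q[np.argsort(q[:,2])];print(n,len(q),q[:40:6].round(4).tolist())
go([.4612,-.243,-.034],np.radians(86.5))
E
```

```text
wrist 3142 [[0.4459, -0.2348, 0.0097], [0.4456, -0.2385, 0.0107], [0.4456, -0.2408, 0.012], [0.446, -0.2364, 0.0123], [0.4428, -0.2304, 0.013], [0.4461, -0.2304, 0.0133], [0.4453, -0.2449, 0.0135]]
wrist 3349 [[0.4758, -0.2356, 0.0092], [0.4756, -0.2385, 0.0106], [0.4754, -0.2413, 0.012], [0.4753, -0.2429, 0.0125], [0.4792, -0.2324, 0.0132], [0.4751, -0.2465, 0.0136], [0.476, -0.2324, 0.0139]]
scene 87 [[0.4421, -0.2452, 0.0056], [0.4449, -0.2326, 0.0137], [0.4478, -0.2448, 0.0191], [0.4489, -0.2401, 0.0249], [0.448, -0.2363, 0.0289], [0.4491, -0.2316, 0.0346], [0.4471, -0.2382, 0.0409]]
scene 211 [[0.4699, -0.2298, 0.0042], [0.4812, -0.2387, 0.0129], [0.489, -0.2455, 0.0188], [0.4817, -0.2335, 0.0226], [0.4837, -0.2354, 0.0284], [0.4806, -0.2361, 0.03], [0.4772, -0.2329, 0.036]]
turn [0.001  0.0006 0.0018]
shift [-0.0003  0.0011  0.0064] t 6.475 pos [ 0.4607 -0.2428 -0.0308] j [-0.628  0.06   2.011  0.     1.069 -0.57 ] F [-1.1 -0.7  0.4] w 0.346536049245833 0.0
axes x [ 0.058  0.998 -0.001] y [ 0.998 -0.058  0.002]
```

Request:
jog_arm:
  motion: "35 0 0 0.008 0 0 0; 10 0 0 0.008 0 0 0; 0 0 0 0.008 0 0 0; 0 0 0 0.008 0 0 0; 0 0 0 0.008 0 0 0"

```text
time: 7.1
tool_pos: [0.46, -0.2423, -0.0358]
tool_rot: [0.0, 0.727, 0.686, 0.0]
contact_force: [-0.6, -0.7, 0.3]
gripper_width: 0.131
grasp_force: 60.7
```

```bash
python3 - <<'E'
from h import *
go([.50,.18,.04],np.radians(90))
E
```

```text
turn [ 0.0001  0.     -0.039 ]
shift [ 0.8479  0.0306 -0.1517] t 7.1 pos [ 0.46   -0.2423 -0.0358] j [-0.628  0.068  2.013  0.     1.061 -0.57 ] F [-0.6 -0.7  0.3] w 0.1312604085410684 60.72068810462952
axes x [ 0.058  0.998 -0.   ] y [ 0.998 -0.058  0.   ]
```

The pen is gripped (13% opening, 60 N). Now I lift it and carry it towards the till.

Request:
jog_arm:
  motion: "0 0 0 -0.1 0 0 0; 0 0.1 0 -0.14 0 0 0; 0 0.22 0.01 -0.14 0 0 -0.02; 0 0.34 0.02 -0.14 0 0 -0.02; 0 0.46 0.03 -0.14 0 0 -0.02"

```text
time: 7.72
tool_pos: [0.4884, -0.0118, 0.0344]
tool_rot: [0.0, 0.717, 0.697, 0.0]
contact_force: [-0.3, -0.4, -0.9]
gripper_width: 0.132
grasp_force: 60.7
```

Request:
jog_arm:
  motion: "0 0.08 0 0 0 0 0; 0 0.16 0 0 0 0 0; 0 0.24 0 0.03 0 0 0; 0 0.26 0 0.05 0 0 0; 0 0.26 0 0.05 0 0 0"

```text
time: 8.35
tool_pos: [0.4908, 0.1163, 0.0079]
tool_rot: [-0.001, 0.717, 0.697, -0.001]
contact_force: [0.2, -1.2, -0.9]
gripper_width: 0.126
grasp_force: 60.7
```

```bash
python3 - <<'E'
from h import *
go([.50,.22,.008],np.radians(88.5))
f=grab_frame("wrist");save(f,"w4")
K=[(c,x["at"].round(4) if hasattr(x["at"],"round") else x["at"],round(x["p"],2)) for c in("wrist","scene") for x in place_of(c,"button_end")+place_of(c,"till_side")]
print(K)
for u in range(160,420,40):
  for v in range(0,120,30): print(u,v,world(f,u,v).round(3),end=" ")
  print()
E
```

```text
turn [-0.0018  0.0005 -0.0008]
shift [ 0.2079  0.0126 -0.0004] t 8.35 pos [0.4908 0.1163 0.0079] j [ 0.085 -0.039  2.034 -0.     1.149  0.113] F [ 0.2 -1.2 -0.9] w 0.12563401456132817 60.731799602508545
axes x [ 0.027  1.    -0.001] y [ 1.    -0.027 -0.003]
[('wrist', [0.491, 0.1826, 0.0478], 0.78), ('scene', [0.5744, 0.3161, 0.0494], 0.78)]
160 0 [0.43  0.259 0.001] 160 30 [ 0.427  0.245 -0.001] 160 60 [0.425 0.23  0.001] 160 90 [ 0.422  0.214 -0.   ] 
200 0 [ 0.451  0.258 -0.   ] 200 30 [0.45  0.244 0.002] 200 60 [0.448 0.229 0.001] 200 90 [0.446 0.213 0.001] 
240 0 [0.473 0.257 0.002] 240 30 [0.472 0.244 0.001] 240 60 [0.471 0.228 0.001] 240 90 [0.47  0.213 0.001] 
280 0 [0.495 0.257 0.001] 280 30 [0.495 0.243 0.001] 280 60 [0.494 0.228 0.001] 280 90 [0.494 0.212 0.001] 
320 0 [0.517 0.256 0.   ] 320 30 [0.517 0.242 0.   ] 320 60 [0.517 0.227 0.002] 320 90 [0.518 0.211 0.001] 
360 0 [0.538 0.255 0.001] 360 30 [0.539 0.241 0.002] 360 60 [0.54  0.227 0.001] 360 90 [ 0.542  0.211 -0.   ] 
400 0 [0.56  0.255 0.002] 400 30 [ 0.562  0.241 -0.   ] 400 60 [0.563 0.226 0.002] 400 90 [0.565 0.21  0.002]
```

View pics/w4.png

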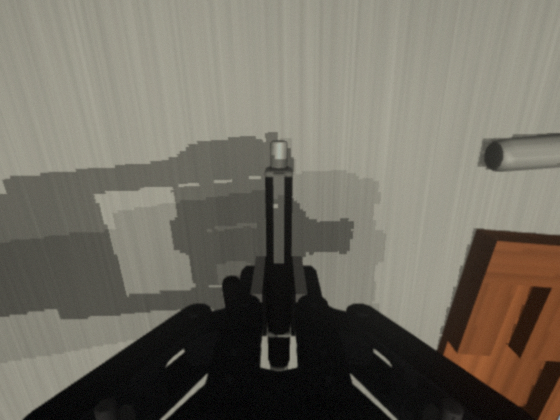

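The pen is firmly held, with the button ahead at (280,148) and y≈0.186. The till side is at about y = 0.316. I'll close most of the gap, then press slowly.

Request:
jog_arm:
  motion: "0 0.08 0 0 0 0 0; 0 0.16 0 0 0 0 0; 0 0.22 0 0 0 0 0; 0 0.235 0 0 0 0 0; 0 0.235 0 0 0 0 0"

```text
time: 9.22
tool_pos: [0.4956, 0.2333, 0.0093]
tool_rot: [0.0, 0.717, 0.697, -0.0]
contact_force: [0.5, -0.3, 0.0]
gripper_width: 0.131
grasp_force: 60.7
```

```bash
python3 - <<'E'
from h import *
go([.50,.25,.008],np.radians(88.5))
f=grab_frame("wrist");save(f,"w5")
print([(x["at"],x["p"]) for x in place_of("wrist","button_end")])
for u in (230,280,330):
  for v in range(60,150,15): print(u,v,world(f,u,v).round(3),end=" ")
  print()
E
```

```text
turn [ 0.0002  0.0002 -0.0015]
shift [0.0336 0.0078 0.0027] t 9.225 pos [0.4956 0.2333 0.0093] j [ 0.304  0.059  1.933 -0.     1.15   0.333] F [ 0.5 -0.3  0. ] w 0.13105751529690404 60.731345415115356
axes x [ 0.028  1.    -0.   ] y [ 1.    -0.028  0.   ]
[([0.496, 0.3005, 0.0476], 0.67)]
230 60 [0.483 0.333 0.093] 230 75 [0.483 0.329 0.091] 230 90 [0.483 0.325 0.092] 230 105 [0.482 0.32  0.091] 230 120 [0.467 0.313 0.001] 230 135 [0.467 0.304 0.002] 
280 60 [0.499 0.333 0.091] 280 75 [0.498 0.328 0.091] 280 90 [0.498 0.324 0.091] 280 105 [0.498 0.32  0.09 ] 280 120 [0.498 0.312 0.   ] 280 135 [0.498 0.303 0.002] 
330 60 [0.514 0.332 0.091] 330 75 [0.514 0.328 0.091] 330 90 [0.514 0.324 0.091] 330 105 [0.514 0.319 0.091] 330 120 [0.53  0.311 0.   ] 330 135 [0.53  0.302 0.   ]
```

View pics/w5.png

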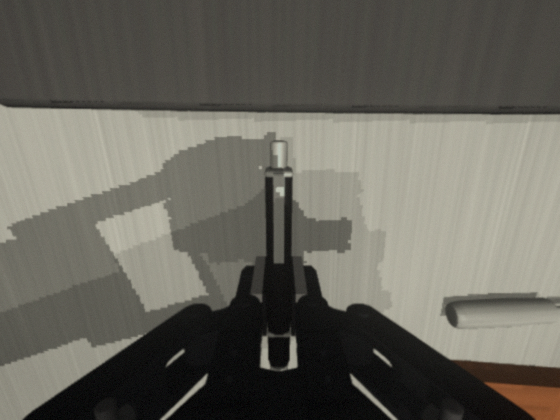

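The till edge crosses near row 107 (y≈0.318), and the button tip at (280,143) is about 15 mm short of it. Pressing now.

Request:
jog_arm:
  motion: "0 0.022 0 0 0 0 0; 0 0.03 0 0 0 0 0; 0 0.036 0 0 0 0 0; 0 0.04 0 0 0 0 0; 0 0.04 0 0 0 0 0"

```text
time: 9.95
tool_pos: [0.4959, 0.2522, 0.009]
tool_rot: [0.001, 0.717, 0.697, -0.001]
contact_force: [-0.1, -7.0, 1.0]
gripper_width: 0.131
grasp_force: 60.9
```

Request:
jog_arm:
  motion: "0 0.004 0 0 0 0 0; 0 0.008 0 0 0 0 0; 0 0.008 0 0 0 0 0; 0 0.008 0 0 0 0 0; 0 0.008 0 0 0 0 0"

```text
time: 10.58
tool_pos: [0.4958, 0.2522, 0.0086]
tool_rot: [0.003, 0.717, 0.697, -0.005]
contact_force: [-0.6, -20.3, 3.5]
gripper_width: 0.13
grasp_force: 61.2
```

That is a hard stop at 20 N, so the button should have latched. Back off and move towards the tray.

Request:
jog_arm:
  motion: "0 -0.04 0 0 0 0 0; 0 -0.12 0.02 -0.05 0 0 0; 0 -0.22 0.08 -0.09 0 0 0; 0 -0.32 0.14 -0.13 0 0 0; 0 -0.42 0.2 -0.13 0 0 0"

```text
time: 11.2
tool_pos: [0.5925, 0.0435, 0.077]
tool_rot: [0.002, 0.717, 0.697, 0.002]
contact_force: [0.2, 1.1, -0.3]
gripper_width: 0.127
grasp_force: 60.7
```

Request:
jog_arm:
  motion: "0 -0.06 0.06 0 0 0 0; 0 -0.09 0.11 0 0 0 0; 0 -0.09 0.11 0 0 0 0; 0 -0.09 0.11 0 0 0 0; 0 -0.09 0.11 0 0 0 0"

```text
time: 11.82
tool_pos: [0.6429, -0.0006, 0.074]
tool_rot: [-0.0, 0.717, 0.697, -0.0]
contact_force: [0.2, 0.9, -2.0]
gripper_width: 0.129
grasp_force: 60.7
```

```bash
python3 - <<'E'
from h import *
f=grab_frame("wrist");save(f,"w6");np.save("/tmp/w6.npy",f,allow_pickle=True)
for c in("wrist","scene"): print(c,[(t,np.round(x["at"],4),round(x["p"],2)) for t in("button_end","pen_slot","bill_tray","pen") for x in place_of(c,t)])
go([.645,-.005,.06],np.radians(86.5))
E
```

```text
wrist [('button_end', array([0.642 , 0.0603, 0.1126]), 0.48), ('pen_slot', array([ 0.6538, -0.0034,  0.0102]), 0.87), ('bill_tray', array([ 6.982e-01, -8.300e-03,  4.000e-04]), 0.8), ('pen', array([0.6419, 0.0014, 0.118 ]), 0.62)]
scene [('pen_slot', array([ 0.6465, -0.0074,  0.0106]), 0.95), ('bill_tray', array([ 0.7005, -0.0071, -0.0015]), 0.72), ('pen', array([ 0.3263, -0.1699,  0.007 ]), 0.57), ('pen', array([ 0.2416, -0.3651,  0.006 ]), 0.54), ('pen', array([ 0.4608, -0.2448,  0.0081]), 0.43)]
turn [ 0.     -0.      0.0218]
shift [-0.0071  0.0028  0.0284] t 12.275 pos [ 0.6437 -0.0014  0.0742] j [-0.118  0.192  1.665  0.     1.284 -0.089] F [ 0.8  1.  -0.4] w 0.13128207856716487 60.7423996925354
axes x [0.028 1.    0.   ] y [ 1.    -0.028  0.   ]
```

View pics/w6.png

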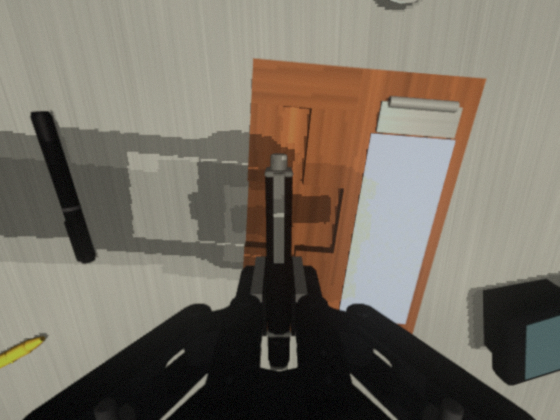

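The button now ends at (280,158), about 14 px past the barrel instead of 30 px, so it has clicked in and stayed. The slot is visible right of the pen, with its end at (296,107). Next I fit the slot floor from depth and the tray edges.

```bash
python3 - <<'E'
from h import *
f=np.load("/tmp/w6.npy",allow_pickle=True).item()
P=np.array([[world(f,u,v) for u in range(560)] for v in range(420)])
c=f["color"].astype(int)
z=P[...,2];x=P[...,0];y=P[...,1];ok=f["range_z"]>0
m=ok&(z>.004)&(z<.0125)&(x>.6)&(x<.72)&(y>-.12)&(y<.12)
for a in np.arange(-.1,.11,.012):
    q=m&(abs(y-a)<.006)
    if q.sum()>20: print(round(a,3),q.sum(),"x",np.percentile(x[q],[3,97]).round(4))
q=m&(y>.04);print("end y",np.percentile(y[q],[98,99.5]).round(4))
# tray left edge (near side) & top edge
for n,p in(("near",[(253,61),(251,110),(249,160)]),("end",[(260,60),(360,69),(470,78)])):
    print(n,[world(f,*k,.02)[:2].round(4).tolist() for k in p])
t=grab_frame("scene")
for d in place_of("scene","pen_slot")+place_of("top","pen_slot"): print(d)
P=np.array([[world(t,u,v) for u in range(560)] for v in range(420)])
z=P[...,2];x=P[...,0];y=P[...,1]
m=(z>.002)&(z<.0125)&(x>.6)&(x<.7)&(y>-.12)&(y<.12)
for a in np.arange(-.1,.11,.02):
    q=m&(abs(y-a)<.01)
    if q.sum()>5: print("sc",round(a,3),q.sum(),"x",np.percentile(x[q],[3,97]).round(4))
q=m&(abs(x-.65)<.01);print("ends",np.percentile(y[q],[2,98]).round(4))
E
```

```text
-0.04 189 x [0.6542 0.6905]
-0.028 698 x [0.6138 0.6911]
-0.016 763 x [0.6143 0.6919]
-0.004 821 x [0.6158 0.6934]
0.008 857 x [0.6169 0.695 ]
0.02 632 x [0.6176 0.6941]
0.032 158 x [0.622  0.6642]
0.044 253 x [0.6509 0.6652]
0.056 400 x [0.6453 0.666 ]
0.068 411 x [0.6465 0.6676]
0.08 428 x [0.6482 0.6688]
end y [0.085  0.0858]
near [[0.6273, 0.1175], [0.6239, 0.0843], [0.6201, 0.0464]]
end [[0.6324, 0.118], [0.7048, 0.1102], [0.7851, 0.1016]]
{'at': [0.6468, -0.0067, 0.0099], 'p': 0.66}
{'at': [0.6495, -0.001, 0.0088], 'p': 0.56}
sc -0.1 7 x [0.6287 0.6386]
sc -0.08 30 x [0.6291 0.6426]
sc -0.06 27 x [0.6312 0.6444]
sc -0.04 59 x [0.6286 0.6824]
sc -0.02 121 x [0.6157 0.6807]
sc 0.0 126 x [0.6193 0.6827]
sc 0.02 89 x [0.6186 0.6844]
sc 0.04 29 x [0.6355 0.6558]
sc 0.06 31 x [0.6441 0.6563]
sc 0.08 22 x [0.6314 0.6587]
ends [-0.0683  0.1054]
```

Fit: slot axis at about 84°, centre near (0.6495, -0.0035). To leave equal end clearance, I'll put the pen origin at (0.650, 0.002).

```bash
python3 - <<'E'
from h import *
go([.650,.002,-.015],np.radians(84))
E
```

```text
turn [-0.     -0.      0.0508]
shift [0.0074 0.0123 0.1783] t 12.425 pos [ 0.6437 -0.0015  0.0741] j [-0.118  0.193  1.665  0.     1.284 -0.089] F [ 0.4 -0.4 -0.7] w 0.12831857722826465 60.74104070663452
axes x [0.029 1.    0.   ] y [ 1.    -0.029  0.   ]
```

Request:
jog_arm:
  motion: "0 0.007 0.012 0.04 0 0 0.05; 0 0.007 0.012 0.08 0 0 0.05; 0 0.007 0.012 0.12 0 0 0.05; 0 0.007 0.012 0.14 0 0 0.05; 0 0.007 0.012 0.14 0 0 0.05"

```text
time: 13.05
tool_pos: [0.6488, 0.0018, 0.0027]
tool_rot: [-0.001, 0.743, 0.67, -0.001]
contact_force: [0.3, 0.5, -1.0]
gripper_width: 0.128
grasp_force: 60.7
```

```bash
python3 - <<'E'
from h import *
f=grab_frame("wrist");save(f,"w7")
P=np.array([[world(f,u,v) for u in range(560)] for v in range(420)])
z=P[...,2];x=P[...,0];y=P[...,1]
m=(z>.004)&(z<.0125)&(x>.6)&(x<.72)&(y>-.12)&(y<.12)
for a in np.arange(.044,.1,.012):
    q=m&(abs(y-a)<.006)
    if q.sum()>20: print(round(a,3),q.sum(),"x",np.percentile(x[q],[3,97]).round(4))
b=(z>.035)&(z<.07)&(y>.02)&(abs(x-.652)<.02)
for a in(.025,.035,.045,.055,.06,.065):
    q=b&(abs(y-a)<.003);print("pen",a,q.sum(),np.median(x[q]).round(4),z[q].max().round(4) if q.any() else 0)
go([.650,.002,-.027],np.radians(84))
E
```

```text
0.044 178 x [0.643  0.6656]
0.056 350 x [0.6446 0.6667]
0.068 792 x [0.6465 0.6675]
0.08 814 x [0.6477 0.6687]
pen 0.025 282 0.6511 0.0579
pen 0.035 302 0.652 0.0584
pen 0.045 317 0.6531 0.0578
pen 0.055 351 0.6541 0.0579
pen 0.06 371 0.6545 0.0577
pen 0.065 202 0.655 0.0514
turn [-0.0003  0.      0.0009]
shift [0.0006 0.0006 0.0617] t 13.1 pos [0.6497 0.0017 0.0039] j [-0.112  0.287  1.683 -0.     1.172 -0.008] F [ 0.1 -0.3  0.5] w 0.1312982117808711 60.74459195137024
axes x [ 0.103  0.995 -0.   ] y [ 0.995 -0.103 -0.   ]
```

View pics/w7.png

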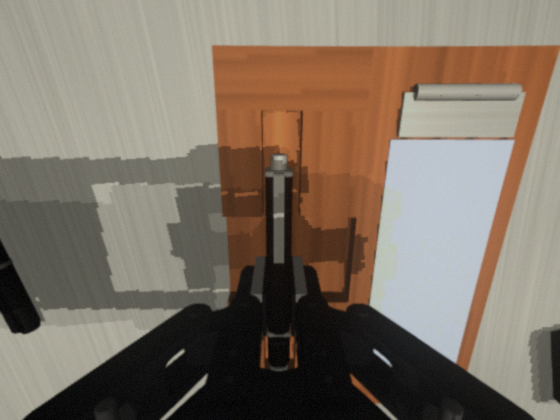

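The pen is level and parallel to the slot, whose end is at (280,110). It sits about 1.3 mm off the centre line, which I'm correcting as it descends.

Request:
jog_arm:
  motion: "0 0.001 0.003 0.02 0 0 0; 0 0.001 0.003 0.035 0 0 0; 0 0.001 0.003 0.048 0 0 0; 0 0.001 0.003 0.057 0 0 0; 0 0.001 0.003 0.06 0 0 0"

```text
time: 13.72
tool_pos: [0.6511, 0.0022, -0.0264]
tool_rot: [-0.0, 0.743, 0.67, -0.0]
contact_force: [0.3, 0.7, -0.2]
gripper_width: 0.133
grasp_force: 60.7
```

```bash
python3 - <<'E'
from h import *
go([.651,.002,-.028],np.radians(84))
E
```

```text
turn [-0.0005 -0.      0.0008]
shift [-0.0004 -0.0001  0.0033] t 13.725 pos [ 0.6511  0.0022 -0.0264] j [-0.111  0.33   1.687  0.     1.125 -0.007] F [ 0.3  0.7 -0.2] w 0.13253822480032504 60.74388384819031
axes x [0.103 0.995 0.   ] y [ 0.995 -0.103 -0.001]
```

Request:
jog_arm:
  motion: "0 0 0 0.001 0 0 0; 0 0 0 0.002 0 0 0; 0 0 0 0.003 0 0 0; 0 0 0 0.003 0 0 0; 0 0 0 0.003 0 0 0"

```text
time: 14.35
tool_pos: [0.6514, 0.0021, -0.0273]
tool_rot: [0.0, 0.743, 0.67, 0.0]
contact_force: [0.6, 0.6, 0.1]
gripper_width: 0.13
grasp_force: 60.7
```

Request:
jog_arm:
  motion: "0 0 0 0.002 0 0 0; 0 0 0 0.002 0 0 0; 16 0 0 0.002 0 0 0; 22 0 0 0.002 0 0 0; 28 0 0 0.002 0 0 0"

```text
time: 14.98
tool_pos: [0.6512, 0.0022, -0.0286]
tool_rot: [-0.0, 0.743, 0.67, -0.0]
contact_force: [0.5, 0.1, 0.3]
gripper_width: 0.282
grasp_force: 0.0
```

Request:
jog_arm:
  motion: "30 0 0 0 0 0 0; 30 0 0 -0.02 0 0 0; 30 0 0 -0.08 0 0 0; 30 0 0 -0.2 0 0 0; 30 0 0 -0.3 0 0 0"

```text
time: 15.6
tool_pos: [0.6518, 0.0021, 0.1247]
tool_rot: [0.001, 0.743, 0.67, 0.001]
contact_force: [0.2, -0.8, 1.5]
gripper_width: 0.301
grasp_force: 0.0
```

Request:
jog_arm:
  motion: "30 -0.04 0 0 0 0 0; 30 -0.08 0 0 0 0 0; 30 -0.08 0 0 0 0 0; 30 -0.08 0 0 0 0 0; 30 -0.08 0 0 0 0 0"

```text
time: 16.23
tool_pos: [0.6467, -0.0372, 0.1205]
tool_rot: [-0.001, 0.743, 0.67, -0.0]
contact_force: [0.4, -0.3, 0.7]
gripper_width: 0.299
grasp_force: 0.0
```

```bash
python3 - <<'E'
from h import *
f=grab_frame("wrist");c=f["color"][:,:,::-1]
cv2.imwrite("pics/w8.png",c)
for n in("pen",):
  for d in cut_out("wrist",n):
    v,u=np.nonzero(d["pixels"]);Q=np.array([world(f,a,b) for a,b in zip(u,v)])
    print(d["p"],Q.min(0).round(3),Q.max(0).round(3),np.percentile(Q[:,2],[10,50,90]).round(4))
go([0,0,0])
E
```

```text
0.77 [ 0.274 -0.209 -0.   ] [ 0.394 -0.133  0.019] [0.0101 0.0135 0.0152]
0.64 [ 0.639 -0.074  0.007] [0.662 0.066 0.302] [0.0187 0.0214 0.0259]
0.45 [ 0.233 -0.324  0.003] [0.656 0.048 0.302] [0.0039 0.0063 0.0095]
shift [-0.0591 -1.2947  0.2434] t 16.325 pos [ 0.647  -0.0371  0.1211] j [-0.172  0.159  1.621  0.     1.363 -0.069] F [ 0.7  0.1 -0.3] w 0.3040983177609867 0.0
axes x [0.103 0.995 0.   ] y [ 0.995 -0.103 -0.001]
```

View pics/w8.png

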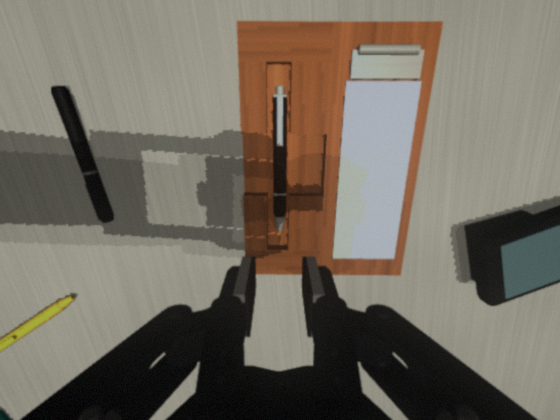

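The pen lies flat in the slot, (280,85) to (280,232), barrel top z≈0.021, with the button in and the point out. The gripper is clear of it.

```bash
python3 -c "
from plant import job_done
print(job_done())"
```

```text
the job is handed in; nothing more can be done
None
```

The pen's button is clicked in and the point is out. It lies flat in the tray's pen slot, released, and the job was handed in at about 16 s; the first grasp closed above the pen because the fingertips sit about 4 cm higher than the reported tool position, and I corrected for that.

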